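# Park the jar rack in its dock behind the spring gate

### The arm

A 7-joint arm with a two-finger parallel gripper is mounted at the origin on a cart in front of the work surface, level with it; the furniture and walls round the work are solid. World frame = base frame: x ahead of the robot, y to its left, z up, the work surface at z = 0. Lengths are in m, angles in rad, forces in N, time in s.
With the tool pointing down it reaches from about 0.4 to 0.75 m from the base axis. Payload 19.5 kg.
Tool frame: the origin (TCP) lies at the centre of the arm's flange, where the gripper is bolted on; the fingertips stand 173 mm ahead of it and the grasp point (between the pads) lies 155 mm ahead of it (manip.tips_ahead is the distance from the TCP to the fingertips, in m); z points along the fingers, y is the line along which they close (so a half turn about z gives the same grasp; the last joint's range is limited). The gripper opens to 85 mm and grips with 20 to 120 N. Pads are 22 mm wide; open, the fingers measure 114 mm over their backs; the gripper's body (76 mm by 85 mm) begins 54 mm behind the grasp point. The pads swing forward as they close: fully open they stand 13 mm farther back than shut.
Start: joints at [-1.209, 0.707, -0.028, 1.485, 0.022, 0.951, -0.075], TCP at [0.226, 0.529, 0.405] pointing down, gripper open.
Joint ranges: [-2.71, 2.71], [-0.32, 2.16], [-1.57, 1.52], [0, 2.45], [-1.46, 4.6], [0, 2.02], [-2.83, 2.83]. Speed limits (rad/s): [1.89, 1.89, 2.57, 2.57, 3.01, 3.01, 3.01].

### API

Orientations are given as a unit quaternion [x, y, z, w].
In Python, from plant import readout, viewer, ticket, manip gives the robot as it stands.
- The arm moves only by the tool jog_arm, never from a script. Its argument "targets" is a list of rows, each an object with "linear": the shift along the world's x, y, z in units of 0.03 m (1.0 is 0.03 m), a list of three; "delta_rot": the turn, a rotation vector about the world's x, y, z in units of 0.15 rad (1.0 is 0.15 rad), a list of three. In form: [{"linear": [x, y, z], "delta_rot": [wx, wy, wz]}, ...]. A call has 1 to 5 rows; each row shifts and turns the commanded pose from where the row before left it; what a row does not reach is not made up. A row lasts 1/8 s, in which the tool goes at most 62.5 mm and 10.7 degrees, less where a joint would pass 70% of its speed; a pose out of reach is approached as far as the arm can. A call with a number of a shift or a turn outside -1 to 1 is refused whole. A call with a gripper value outside its range is refused whole. "hand" is the closure, from -1 (fully open) to 1 (shut), set as the call begins (left out, the last holds). The fingers move at their own pace and stop on an object; "grip_force" is the grip in N (left out, the last holds). Time passes only in rows, so rows that do not move let the fingers close. It gives the time, the measured TCP pose, the force, the opening and the grip force at its end, in the units of the state.
- readout.sense(): the state, without advancing time (a new reading comes with each control period).
- viewer.grab_frame(name): name is "side" or "top" or "wrist"; returns (picture, depth): 400x640x3 uint8, red, green, blue; 400x640 float32, m along the optical axis (not along the pixel's ray), 0 where there is no reading.
- viewer.calibration(name): a dict with "fx", "fy", "cx", "cy" (pixels), "view" (4x4, takes a point from world to camera coordinates). Camera axes: x right, y down, z forward; pixel columns grow to the right and rows downward; lengths in m; the calibration is good to about 2 mm. The wrist camera is an equidistant fisheye: a pixel r from the principal point sees the ray r / f radians off the axis. A picture is of the moment at which its call begins: read the wrist's pose just before it. calibration takes no time and is no camera call; for the wrist camera it gives the pose at the moment of the call.
- ticket.hand_in(): hands the job in; it is judged then, once.
Trained networks look in the newest picture that a camera, given by its name, has taken for a name from the list of things; names that differ only in an ending like _2 or _b are one class to them, and where a whole thing is asked for, a point or a joint stands for the part that bears it (a point fixed in the world has none). Each returns a list of dicts, best first, with "score" (0 to 1); they miss things now and then, are a little off and sometimes report something else, mostly with a low value. They report only what shows in the picture. A call takes as long as a camera call.
- viewer.look_for(query, camera): "xy" ([column, row] as shares, 0 to 1, of the picture: columns of its width, rows of its height, amid what is visible of it).
The state is a dict: "time": time; "joint_positions": joint angles; "joint_vel": joint speeds; "joint_efforts": joint torques, N m; "eef_pos": TCP position; "tool_rot": TCP orientation; "force": force on the tool from outside, world axes, zero at the start; "torque": the same for the moment, N m; "grip_width": finger opening in m; "grip_force": force on a finger pad.
Only numpy, scipy, OpenCV 4.12 (cv2) and the standard library are available. Lean on these libraries where they do the work, as an engineer would, in place of code of your own. Each camera call takes 0.05 s, during which the arm holds its last target. There are 200 camera calls.

### The job

Park the jar rack in its dock so that it cannot creep out while the sharpener runs: with one fingertip press the dock's long bar down to drop the gate and keep it down, while the other finger pushes the rack by its tail plate along the lane until the whole rack is past the gate, against the end stop. Then let the bar up so that the gate closes behind the rack. Only push and press: lift nothing, do not touch the jars, keep them standing in the rack, and leave the other things on the bench where they are.

Things in the scene. Friction and masses are not known exactly. Their poses are not given: they have to be found in the camera images.
- dock: Fixed dock: straight lane, 505 mm long, on bearers; plywood floor, low aluminium side rails. Origin on the bench under the gate. +y runs along the lane the way the rack is pushed (to the robot's left, yaw within 0.22), +x across it, away from the robot. Dock frame, mm: floor z 50, open end y -300, free width 62; rails 4 thick, tops z 60; hinge brackets outside the far rail to x 81, z 46.
- end_stop (a point): Foot of the end stop's face, on the lane floor at mid-width (dock y 193 mm). The stop is a 12 mm plywood board, 34 mm high over the floor. With its nose there the rack's tail is 7 mm beyond the gate plate.
- lane_gate (a point): Point on the lane floor's level over the dock's origin, in the middle of the gate slot (12 mm long, full lane width).
- gate (a joint): Hinged gate, rad: 0 up (closed, spring), 0.21 pressed down to its stop. Steel frame hinged along the far side (axis along dock y at x 75, z 34 mm) with gate plate and press bar in one. Plate: dock y -2 to 2, x -27 to 20, 14 mm (near) to 7.5 mm (far) over the floor when up, level with it at 0.137; the rack passes freely from 0.15. Let go, it springs up.
- bar_mid (a point): Mid-point of the press bar's top face; moves with the gate. The bar: flat steel strip, 26 mm wide, on the near side, dock x -73 to -47, y -320 to 55 mm, top z 92 with gate up. Pressing its middle line down d mm gives d/135 rad, 4 N at first, 8 N at the stop (28 mm), anywhere along it. Pressed 22 to 25 mm (z 67 to 70) the gate is clear and fingertips at that height pass over the rails.
- rack: Loose light-wood rack, 56 x 184 mm, about 0.4 kg, lying in the lane before the gate with three jars in a row. Origin at the centre of its underside, +y to its nose (y 92 mm), z up. Base 6 thick, pierced deck top z 29, jars at y -34, 14, 62. Upright push plate at the tail: 56 wide, 6 thick, 46 high, outer face y -92; no jar stands within 35 mm of that face. 3 mm play in the lane each side.
- rack_tail (a point): Middle of the outer face of the rack's tail push plate, 30 mm above the rack's underside: where to push.
- rack_nose (a point): Middle of the rack's leading face, 12 mm above its underside.
- jar_1: White jar with black lid, about 38 mm diameter, 66 mm tall, in the rack's rear hole (43 mm wide). Origin at the centre of its foot, z up.
- jar_2: White jar with black lid, about 38 mm diameter, 66 mm tall, in the rack's middle hole (43 mm wide). Origin at the centre of its foot, z up.
- jar_3: White jar with black lid, about 38 mm diameter, 66 mm tall, in the rack's front hole (43 mm wide). Origin at the centre of its foot, z up.
- brush: Bystander: small bench brush with wooden handle, 181 mm long, 12 mm thick, lying on the bench between dock and robot; its long axis is y.
- amber_jar: Bystander: amber jar, 45 mm diameter, 92 mm tall, on the bench behind the dock (beyond it as the robot sees it). Origin at its foot.
- white_pot: Bystander: low white plaster plug, 48 mm diameter, 41 mm tall, on the bench behind the dock. Origin at its foot.
- compound_bar: Bystander: upright green and white compound bar, 35 x 50 x 73 mm, on the bench behind the dock. Origin at its foot.
- tin: Bystander: round white tin, 70 mm diameter, 27 mm high, on the bench beyond the dock's closed end. Origin at its foot.

How it is judged:
On the way, in this order (a step that is already met when the one before it is completed fails the run):
1. a fingertip holds the gate down while the rack is still in front of it (value of joint gate above 0.14 rad and contact force between the fingers and gate above 0.4 N and y of rack_nose in the frame of dock below 0 m), for 0.1 s.
2. the rack is half way over the gate, which a fingertip still holds down (value of joint gate above 0.14 rad and contact force between the fingers and gate above 0.4 N and y of rack in the frame of dock between -0.03 and 0.06 m), for 0.1 s.
At the end, for the whole second after the job is handed in: The rack lies flat in the lane with its whole length past the gate, between gate and end stop (at most 7 mm short of the stop), the gate is fully up behind it (within 0.02 rad), and the three jars stand upright in their holes (y of rack_tail in the frame of dock above 0.002 m and y of rack_nose in the frame of dock below 0.198 m and z of rack in the frame of dock between 0.046 and 0.054 m and angle between rack's own z axis and vertical below 0.05 rad and value of joint gate below 0.02 rad and linear speed of rack below 0.01 m/s and angle between each of jar_1, jar_2, jar_3's own z axis and vertical below 0.15 rad and horizontal distance between each of jar_1, jar_2, jar_3 and rack below 0.07 m and z of each of jar_1, jar_2, jar_3 in the frame of rack below 0.012 m); the robot touches nothing.
It fails at once if the gate comes up under the rack while the rack is over it (y of rack_nose in the frame of dock above 0.008 m and y of rack_tail in the frame of dock below -0.008 m and contact force between gate and rack above 2 N).
It fails at once if the rack is lifted or tipped (z of rack in the frame of dock above 0.062 m or angle between rack's own z axis and vertical above 0.12 rad).
It fails at once if a jar is touched by the robot (contact force between any of the fingers, the arm and jar_1 above 0.5 N or contact force between any of the fingers, the arm and jar_2 above 0.5 N or contact force between any of the fingers, the arm and jar_3 above 0.5 N).
It fails at once if a jar tips or leaves its hole (angle between any of jar_1, jar_2, jar_3's own z axis and vertical above 0.3 rad or z of any of jar_1, jar_2, jar_3 in the frame of rack above 0.025 m).
It fails at once if another thing on the bench is moved more than 15 mm (distance of any of brush, amber_jar, white_pot, compound_bar, tin from where it was at the start of the episode above 0.015 m).
It also fails if it takes over 45 s, if anything falls off the work surface, if the arm or the gripper's body presses on something with over 40 N, if the wrist force passes 120 N, or if a joint passes its speed limit or range.

## Working session

There is one attempt and no reset: what is moved stays moved. The work goes in short steps, Python scripts to look and compute and a tool call to move; the robot and the scene stay as the last step left them, time stands still between calls to the robot, and variables do not carry over. Pictures are saved under pics/ and viewed, at most 10 in all, crops included, and the job is handed in when it is done.

Besides the shell and the picture viewer there is one more tool, called after ">>>" in YAML: its name, and indented under it one key for each argument. jog_arm: Moves the arm, as the interface text tells. Its arguments: {"type":"object","properties":{"targets":{"type":"array"},"hand":{"type":"number"},"grip_force":{"type":"number"}},"required":["targets"]}

```bash
mkdir -p pics; cat > h.py <<'E'
import numpy as np, cv2
from plant import readout, viewer, ticket, manip
def world(cam,d,u,v,z=None):
    c=viewer.calibration(cam);V=np.array(c['view']);R,t=V[:3,:3],V[:3,3]
    ray=np.array([(u-c['cx'])/c['fx'],(v-c['cy'])/c['fy'],1.])
    if z is None: return R.T@(ray*d-t)
    o=-R.T@t; r=R.T@ray
    return o+r*(z-o[2])/r[2]
def cloud(cam,d):
    c=viewer.calibration(cam);V=np.array(c['view']);R,t=V[:3,:3],V[:3,3]
    v,u=np.indices(d.shape)
    P=np.stack([(u-c['cx'])/c['fx']*d,(v-c['cy'])/c['fy']*d,d],-1)
    W=(P-t)@R; W[d<=0]=np.nan
    return W
E
python3 - <<'E'
from h import *
s=readout.sense();print({k:np.round(v,3) for k,v in s.items()}, manip.tips_ahead)
for cam in ['top','side']:
    p,d=viewer.grab_frame(cam);cv2.imwrite(f'pics/{cam}0.png',p[...,::-1]);np.save(cam+'.npy',d)
    for n in ['dock','rack','rack_tail','rack_nose','lane_gate','bar_mid','end_stop','jar_1','brush','tin']:
        for r in viewer.look_for(n,cam)[:3]:
            u,v=r['xy'][0]*640,r['xy'][1]*400
            print(cam,n,round(r['score'],2),round(u),round(v),np.round(world(cam,d[int(v),int(u)],u,v),3))
E
```

```text
{'time': np.float64(0.0), 'joint_positions': array([-1.209,  0.707, -0.028,  1.485,  0.022,  0.951, -0.075]), 'joint_vel': array([ 0.001, -0.   , -0.   ,  0.001,  0.001, -0.001, -0.   ]), 'joint_efforts': array([-0.0000e+00, -8.8317e+01,  1.2340e+00, -2.3615e+01,  1.7000e-02,
        7.0000e-03, -0.0000e+00]), 'eef_pos': array([0.226, 0.529, 0.404]), 'tool_rot': array([ 0.201,  0.98 , -0.001, -0.   ]), 'force': array([ 1.588, -0.711, -0.35 ]), 'torque': array([-0.003, -0.014, -0.009]), 'grip_force': np.float64(0.0), 'grip_width': np.float64(0.086)} 0.1734
top dock 0.67 367 199 [ 0.558 -0.007  0.049]
top rack 0.84 429 183 [ 0.586 -0.132  0.121]
top rack_tail 0.81 430 181 [ 0.595 -0.147  0.077]
top rack_nose 0.75 429 188 [ 0.579 -0.143  0.077]
top rack_nose 0.37 334 246 [0.45  0.069 0.01 ]
top lane_gate 0.59 364 199 [ 0.559 -0.     0.049]
top lane_gate 0.28 333 248 [0.445 0.07  0.01 ]
top bar_mid 0.71 412 203 [ 0.553 -0.122  0.003]
top end_stop 0.86 361 197 [0.563 0.005 0.05 ]
top jar_1 0.69 397 185 [ 0.583 -0.064  0.122]
top jar_1 0.66 440 175 [ 0.603 -0.157  0.121]
top jar_1 0.54 419 177 [ 0.6   -0.112  0.121]
top brush 0.7 335 247 [0.448 0.067 0.012]
top brush 0.19 369 200 [ 0.557 -0.013  0.049]
top tin 0.83 252 223 [0.505 0.262 0.028]
side dock 0.8 324 201 [0.56  0.033 0.049]
side dock 0.4 289 239 [0.626 0.202 0.076]
side rack 0.74 309 169 [ 0.606 -0.102  0.053]
side rack_tail 0.67 311 170 [ 0.595 -0.057  0.08 ]
side rack_nose 0.76 312 172 [ 0.594 -0.058  0.074]
side lane_gate 0.78 326 200 [0.555 0.031 0.048]
side bar_mid 0.97 335 176 [ 0.535 -0.152 -0.001]
side jar_1 0.83 315 165 [ 0.586 -0.055  0.095]
side jar_1 0.61 309 141 [ 0.608 -0.147  0.117]
side jar_1 0.55 309 150 [ 0.604 -0.105  0.113]
side brush 0.61 369 230 [0.45  0.092 0.008]
side tin 0.58 270 200 [0.69 0.05 0.06]
```

```bash
python3 - <<'E'
from h import *
a=cv2.imread('pics/top0.png');b=cv2.imread('pics/side0.png')
cv2.imwrite('pics/top1.png',cv2.resize(a[110:310,220:520],None,fx=2.6,fy=2.6,interpolation=cv2.INTER_CUBIC))
cv2.imwrite('pics/side1.png',cv2.resize(b[100:300,220:480],None,fx=3,fy=3,interpolation=cv2.INTER_CUBIC))
W=cloud('top',np.load('top.npy'))
# height map 
P=W.reshape(-1,3);P=P[~np.isnan(P[:,0])]
def fit(lo,hi,x0,x1,y0,y1,n):
    m=(P[:,2]>lo)&(P[:,2]<hi)&(P[:,0]>x0)&(P[:,0]<x1)&(P[:,1]>y0)&(P[:,1]<y1);Q=P[m]
    print(n,len(Q),np.round(Q.mean(0),4)); return Q
Q=fit(.08,.105,.4,.6,-.5,.2,'bar')
if len(Q)>5:
    r=cv2.minAreaRect((Q[:,:2]*1000).astype(np.float32));print(r,np.median(Q[:,2]))
    p=np.polyfit(Q[:,1],Q[:,0],1);print(p)
Q=fit(.08,.1,.5,.7,.1,.35,'stop'); print(np.round(Q[:,:3].min(0),3),np.round(Q.max(0),3))
Q=fit(.115,.13,.5,.7,-.4,.3,'jars');print(np.round(Q.min(0),3),np.round(Q.max(0),3),np.polyfit(Q[:,1],Q[:,0],1))
Q=fit(.045,.053,.5,.7,-.05,.3,'floor');print(np.round(Q.min(0),3),np.round(Q.max(0),3),np.polyfit(Q[:,1],Q[:,0],1))
c=viewer.calibration('top');print(c)
E
```

```text
bar 2223 [ 0.541  -0.1193  0.0913]
((566.504638671875, -113.89811706542969), (87.08321380615234, 375.12091064453125), 11.50568962097168) 0.09164462507488465
[-0.20073072  0.51705086]
stop 378 [0.5862 0.1968 0.088 ]
[0.501 0.165 0.08 ] [0.643 0.228 0.096]
jars 614 [ 0.5964 -0.1177  0.1215]
[ 0.571 -0.181  0.115] [ 0.623 -0.055  0.126] [-0.19985281  0.57288115]
floor 2858 [0.5568 0.0869 0.0496]
[ 0.502 -0.049  0.045] [0.687 0.217 0.053] [-0.19451719  0.57368438]
{'fx': 395.5553516881561, 'fy': 395.5553516881561, 'cx': 319.6979047759605, 'cy': 193.48901656626438, 'view': array([[-0.00304657, -0.99989525, -0.01414922,  0.10384844],
       [-0.99508897,  0.00443122, -0.0988853 ,  0.57336799],
       [ 0.09893764,  0.01377847, -0.99499824,  0.90843915],
       [ 0.        ,  0.        ,  0.        ,  1.        ]])}
```

View pics/top1.png

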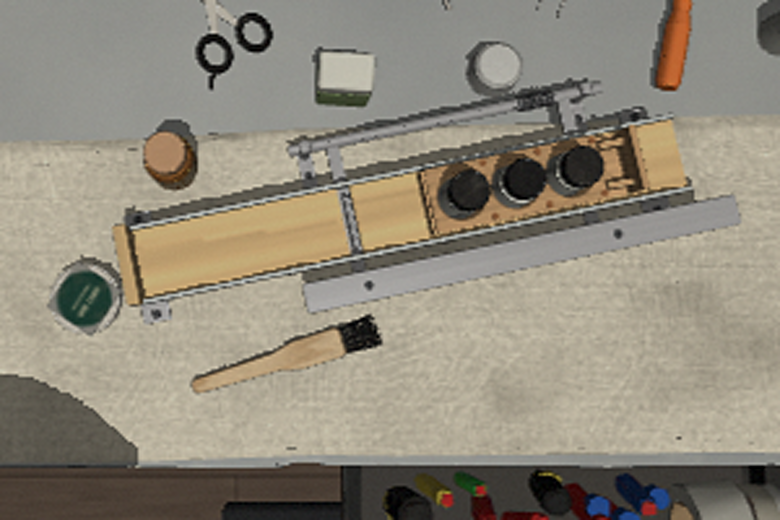

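View pics/side1.png

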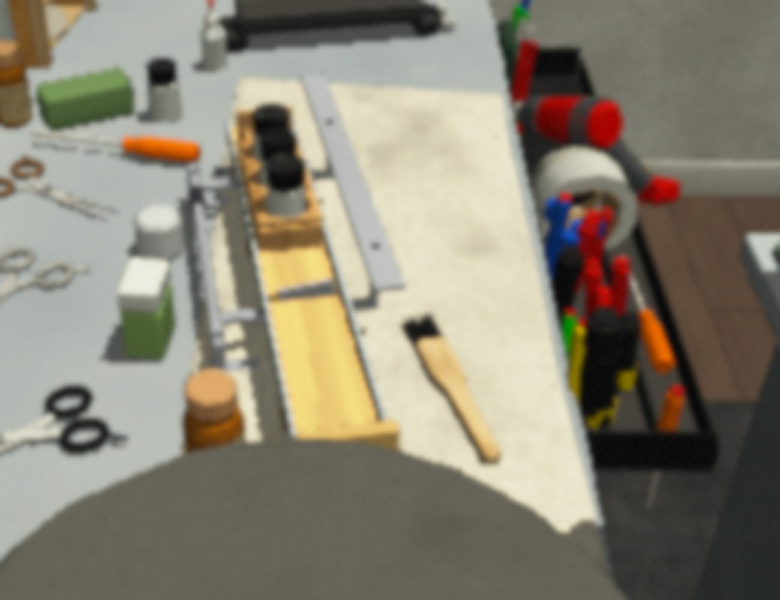

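```bash
python3 - <<'E'
from h import *
P=cloud('top',np.load('top.npy')).reshape(-1,3);P=P[~np.isnan(P[:,0])]
m=(P[:,2]>.085)&(P[:,2]<.098)&(P[:,0]<.555-.2*(P[:,1]+.12)-.012+.015)&(P[:,0]>.4)&(P[:,1]<.12)&(P[:,1]>-.4)
Q=P[m];r=cv2.minAreaRect((Q[:,:2]*1000).astype(np.float32));print('bar',len(Q),r,np.median(Q[:,2]))
p=np.polyfit(Q[:,1],Q[:,0],1);psi=np.arctan(-p[0]);print('psi',psi)
ex=np.array([np.cos(psi),np.sin(psi)]);ey=np.array([-np.sin(psi),np.cos(psi)])
a,b=Q[:,:2]@ex,Q[:,:2]@ey
print('bar x range',np.percentile(a,[1,50,99]),'y',np.percentile(b,[.5,99.5]))
ox=(np.percentile(a,1)+np.percentile(a,99))/2+.060
oy=(np.percentile(b,.5)+np.percentile(b,99.5))/2+.1325
D=np.c_[P[:,:2]@ex-ox,P[:,:2]@ey-oy,P[:,2]]
O=ox*ex+oy*ey;print('O',O)
def rng(n,lo,hi,x0,x1,y0,y1):
    m=(D[:,2]>lo)&(D[:,2]<hi)&(D[:,0]>x0)&(D[:,0]<x1)&(D[:,1]>y0)&(D[:,1]<y1);q=D[m]
    print(n,len(q),np.round(np.percentile(q,[2,50,98],axis=0),4).tolist())
rng('stop top',.079,.09,-.035,.035,.15,.25)
rng('plate top',.09,.1,-.03,.03,-.35,-.2)
rng('jars',.115,.13,-.04,.04,-.4,0)
rng('deck',.074,.084,-.03,.03,-.33,-.02)
rng('gate',.055,.07,-.027,.02,-.01,.01)
rng('nearrail',.056,.064,-.04,-.02,-.2,.15)
rng('farrail',.056,.064,.02,.04,-.2,.15)
rng('floor',.044,.054,-.03,.03,.02,.18)
np.savez('dock.npz',O=O,psi=psi)
E
```

```text
bar 2010 ((536.5601196289062, -119.99317932128906), (25.96527671813965, 375.1235046386719), 11.533860206604004) 0.0916929973938797
psi 0.2000986169363884
bar x range [0.48926671 0.50193551 0.51470983] y [-0.40887253 -0.03852032]
O [0.56890165 0.02232737]
stop top 171 [[-0.0333, 0.1925, 0.08], [-0.0003, 0.1983, 0.0835], [0.0329, 0.204, 0.0859]]
plate top 85 [[-0.0261, -0.2502, 0.0903], [-0.0002, -0.2465, 0.0951], [0.0261, -0.2438, 0.0983]]
jars 614 [[-0.016, -0.2041, 0.1163], [-0.0008, -0.1421, 0.1217], [0.0146, -0.0821, 0.1245]]
deck 872 [[-0.0275, -0.2449, 0.0745], [-0.0073, -0.1424, 0.0785], [0.0275, -0.0696, 0.0823]]
gate 38 [[-0.0254, -0.0021, 0.0559], [-0.0044, -0.0002, 0.0606], [0.0191, 0.0017, 0.0659]]
nearrail 280 [[-0.0351, -0.1916, 0.0567], [-0.0331, -0.0262, 0.0591], [-0.0265, 0.1413, 0.0623]]
farrail 283 [[0.0231, -0.1951, 0.0565], [0.0325, -0.0281, 0.0594], [0.0348, 0.1411, 0.0627]]
floor 1774 [[-0.0288, 0.0233, 0.0463], [-0.0001, 0.1, 0.0497], [0.0287, 0.1767, 0.0529]]
```

>>> jog_arm:
  targets:
    - {"linear": [1,-1,0],"delta_rot": [0,0,-0.5]}
    - {"linear": [1,-1,0],"delta_rot": [0,0,-0.5]}
    - {"linear": [1,-1,0],"delta_rot": [0,0,-0.5]}
    - {"linear": [1,-1,0],"delta_rot": [0,0,-0.5]}
    - {"linear": [1,-1,0],"delta_rot": [0,0,-0.5]}
  hand: -0.2

```text
time: 1.72
eef_pos: [0.3768, 0.3777, 0.4048]
tool_rot: [0.381, 0.925, 0.0, 0.0]
force: [0.8, -0.2, -0.1]
grip_width: 0.0514
grip_force: 0.0
```

>>> jog_arm:
  targets:
    - {"linear": [1,-1,0],"delta_rot": [0,0,-0.5]}
    - {"linear": [1,-1,0],"delta_rot": [0,0,-0.5]}
    - {"linear": [1,-1,0],"delta_rot": [0,0,-0.5]}
    - {"linear": [1,-1,0],"delta_rot": [0,0,-0.5]}
    - {"linear": [1,-1,0],"delta_rot": [0,0,-0.5]}

```text
time: 2.35
eef_pos: [0.5268, 0.2277, 0.4047]
tool_rot: [0.546, 0.837, 0.0, -0.0]
force: [0.4, 0.5, 0.3]
grip_width: 0.051
grip_force: 0.0
```

>>> jog_arm:
  targets:
    - {"linear": [1,-1,0],"delta_rot": [0,0,-0.5]}
    - {"linear": [1,-1,0],"delta_rot": [0,0,-0.5]}
    - {"linear": [0,-1,0],"delta_rot": [0,0,-0.44]}
    - {"linear": [0,-1,0],"delta_rot": [0,0,0]}
    - {"linear": [0,-1,0],"delta_rot": [0,0,0]}

```text
time: 2.98
eef_pos: [0.5859, 0.0778, 0.4046]
tool_rot: [0.633, 0.774, -0.0, -0.0]
force: [-0.4, -1.0, -0.2]
grip_width: 0.0514
grip_force: 0.0
```

>>> jog_arm:
  targets:
    - {"linear": [0,-1,0],"delta_rot": [0,0,0]}
    - {"linear": [0,-1,0],"delta_rot": [0,0,0]}
    - {"linear": [0,-1,0],"delta_rot": [0,0,0]}
    - {"linear": [0,-1,0],"delta_rot": [0,0,0]}
    - {"linear": [0,-1,0],"delta_rot": [0,0,0]}

```text
time: 3.6
eef_pos: [0.5859, -0.0722, 0.4047]
tool_rot: [0.633, 0.774, -0.0, -0.0]
force: [-0.2, 0.9, 0.1]
grip_width: 0.0512
grip_force: 0.0
```

>>> jog_arm:
  targets:
    - {"linear": [0,-1,0],"delta_rot": [0,0,0]}
    - {"linear": [0,-1,0],"delta_rot": [0,0,0]}
    - {"linear": [0,-1,0],"delta_rot": [0,0,0]}
    - {"linear": [0,-1,0],"delta_rot": [0,0,0]}
    - {"linear": [0,-1,0],"delta_rot": [0,0,0]}

```text
time: 4.22
eef_pos: [0.5859, -0.2222, 0.4047]
tool_rot: [0.633, 0.774, 0.0, -0.0]
force: [0.3, 0.3, -0.8]
grip_width: 0.0512
grip_force: 0.0
```

>>> jog_arm:
  targets:
    - {"linear": [0.18,-0.62,-0.5],"delta_rot": [0,0,0]}
    - {"linear": [0,-0.6,-1],"delta_rot": [0,0,0]}
    - {"linear": [0,0,-1],"delta_rot": [0,0,0]}
    - {"linear": [0,0,-0.8],"delta_rot": [0,0,0]}
    - {"linear": [0,0,0],"delta_rot": [0,0,0]}

```text
time: 4.85
eef_pos: [0.5913, -0.2573, 0.3035]
tool_rot: [0.632, 0.775, -0.0, -0.002]
force: [-0.6, 0.4, 0.5]
grip_width: 0.0508
grip_force: 0.0
```

```bash
python3 - <<'E'
from h import *
ims=[]
for cam in ['side','wrist']:
    p,d=viewer.grab_frame(cam);np.save(cam+'.npy',d);ims.append(p[...,::-1])
a=cv2.resize(ims[0][80:230,240:440],(560,420),interpolation=cv2.INTER_CUBIC)
cv2.imwrite('pics/s2.png',a);cv2.imwrite('pics/w2.png',ims[1])
Z=np.load('dock.npz');O,psi=Z['O'],Z['psi']
ex=np.array([np.cos(psi),np.sin(psi)]);ey=np.array([-np.sin(psi),np.cos(psi)])
P=cloud('side',np.load('side.npy')).reshape(-1,3);P=P[~np.isnan(P[:,0])]
D=np.c_[(P[:,:2]-O)@ex,(P[:,:2]-O)@ey,P[:,2]]
m=(D[:,2]>.1)&(D[:,2]<.2)&(abs(D[:,1]+.28)<.025)&(D[:,0]>-.1)&(D[:,0]<.04)
for lo in np.arange(.11,.2,.01):
    q=D[m&(abs(D[:,2]-lo)<.005)]
    for s in (q[q[:,0]<-.034],q[q[:,0]>=-.034]):
        if len(s): print(round(lo,3),len(s),np.round(s.min(0),3),np.round(s.max(0),3))
print(readout.sense()['eef_pos'],viewer.calibration('wrist')['view'])
E
```

```text
0.13 2 [-0.06  -0.29   0.134] [-0.06  -0.27   0.135]
0.13 2 [-0.006 -0.27   0.133] [-0.003 -0.269  0.133]
0.14 16 [-0.072 -0.291  0.135] [-0.06  -0.265  0.144]
0.14 13 [-0.006 -0.273  0.137] [ 0.005 -0.265  0.145]
0.15 18 [-0.072 -0.29   0.145] [-0.059 -0.265  0.154]
0.15 15 [-0.007 -0.274  0.146] [ 0.005 -0.267  0.154]
0.16 19 [-0.072 -0.289  0.155] [-0.06  -0.265  0.165]
0.16 16 [-0.008 -0.274  0.155] [ 0.004 -0.267  0.164]
0.17 22 [-0.081 -0.288  0.165] [-0.059 -0.266  0.175]
0.17 15 [-0.008 -0.273  0.165] [ 0.009 -0.265  0.174]
0.18 34 [-0.091 -0.286  0.177] [-0.059 -0.262  0.185]
0.18 40 [-0.011 -0.288  0.175] [ 0.023 -0.262  0.185]
0.19 39 [-0.094 -0.29   0.185] [-0.056 -0.263  0.195]
0.19 40 [-0.013 -0.29   0.185] [ 0.026 -0.26   0.195]
[ 0.59163915 -0.25764752  0.30594757] [[ 9.79759898e-01  2.00176122e-01  2.50591953e-04 -5.29300091e-01]
 [ 1.89233179e-01 -9.26606573e-01  3.24947785e-01 -3.60722448e-01]
 [ 6.52789875e-02 -3.18323388e-01 -9.45731925e-01  1.65539599e-01]
 [ 0.00000000e+00  0.00000000e+00  0.00000000e+00  1.00000000e+00]]
```

View pics/s2.png

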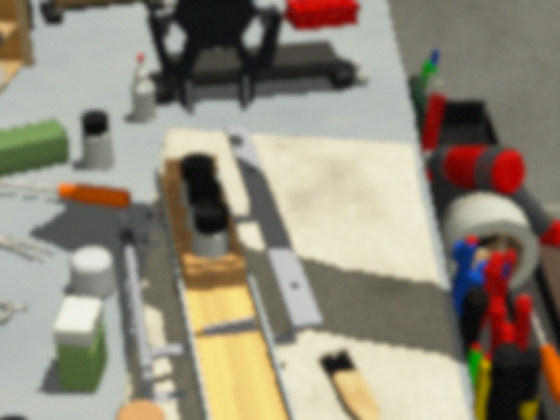

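View pics/w2.png

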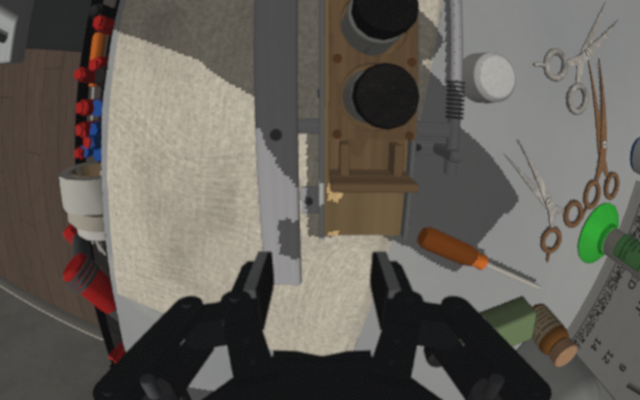

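>>> jog_arm:
  targets:
    - {"linear": [0,0,-0.6],"delta_rot": [0,0,0]}
    - {"linear": [0,0,-0.5],"delta_rot": [0,0,0]}
    - {"linear": [0,0,-0.2],"delta_rot": [0,0,0]}
    - {"linear": [0,0,-0.2],"delta_rot": [0,0,0]}
    - {"linear": [0,0,-0.1],"delta_rot": [0,0,0]}

```text
time: 5.58
eef_pos: [0.591, -0.2581, 0.2576]
tool_rot: [0.633, 0.774, -0.0, -0.0]
force: [-5.1, 0.0, 7.1]
grip_width: 0.0512
grip_force: 3.7
```

>>> jog_arm:
  targets:
    - {"linear": [0,0,-0.2],"delta_rot": [0,0,0]}
    - {"linear": [0,0,-0.2],"delta_rot": [0,0,0]}
    - {"linear": [0,0,-0.17],"delta_rot": [0,0,0]}
    - {"linear": [0,0,0],"delta_rot": [0,0,0]}

```text
time: 6.08
eef_pos: [0.5907, -0.2584, 0.2406]
tool_rot: [0.633, 0.774, -0.001, -0.0]
force: [-8.5, -1.9, 9.1]
grip_width: 0.0509
grip_force: 4.9
```

```bash
cat > chk.py <<'E'
from h import *
import sys
Z=np.load('dock.npz');O,psi=Z['O'],Z['psi']
ex=np.array([np.cos(psi),np.sin(psi)]);ey=np.array([-np.sin(psi),np.cos(psi)])
p,d=viewer.grab_frame('top')
if len(sys.argv)>1: cv2.imwrite(sys.argv[1],cv2.resize(p[110:310,220:520,::-1],None,fx=2.6,fy=2.6,interpolation=cv2.INTER_CUBIC))
P=cloud('top',d).reshape(-1,3);P=P[~np.isnan(P[:,0])]
D=np.c_[(P[:,:2]-O)@ex,(P[:,:2]-O)@ey,P[:,2]]
def sel(x0,x1,y0,y1,z0,z1): return D[(D[:,0]>x0)&(D[:,0]<x1)&(D[:,1]>y0)&(D[:,1]<y1)&(D[:,2]>z0)&(D[:,2]<z1)]
q=sel(-.1,-.04,-.32,.06,.05,.1)
for y in np.arange(-.3,.06,.05):
    r=q[abs(q[:,1]-y)<.02]
    if len(r)>20:
        a=np.polyfit(r[:,0]-r[:,0].mean(),r[:,2],1);print('bar y%.2f x %.4f z %.4f tilt %.3f theta %.3f'%(y,r[:,0].mean(),a[1],-a[0],(.0917-a[1])/.135))
j=sel(-.04,.04,-.4,.25,.115,.128)
if len(j): print('jars y',np.round(np.percentile(j[:,1],[2,98]),4),'z',np.median(j[:,2]))
k=sel(-.03,.03,-.33,.2,.074,.084)
if len(k): print('deck y',np.round(np.percentile(k[:,1],[2,98]),4))
e=readout.sense();t=np.array(e['eef_pos']);print('t',e['time'],'tcp dock',np.round((t[:2]-O)@ex,4),np.round((t[:2]-O)@ey,4),np.round(t[2],4),'F',np.round(e['force'],1))
E
python3 chk.py
```

```text
bar y-0.30 x -0.0708 z 0.0685 tilt -0.114 theta 0.172
bar y-0.25 x -0.0668 z 0.0703 tilt -0.228 theta 0.158
bar y-0.20 x -0.0671 z 0.0691 tilt -0.145 theta 0.167
bar y-0.15 x -0.0671 z 0.0691 tilt -0.152 theta 0.168
bar y-0.10 x -0.0671 z 0.0691 tilt -0.159 theta 0.168
bar y-0.05 x -0.0671 z 0.0691 tilt -0.146 theta 0.167
bar y-0.00 x -0.0672 z 0.0692 tilt -0.171 theta 0.167
bar y0.05 x -0.0674 z 0.0689 tilt -0.195 theta 0.169
jars y [-0.2843 -0.0829] z 0.12179255883907451
deck y [-0.2453  0.1975]
t 6.125 tcp dock -0.0344 -0.2795 0.2408 F [-7.9 -2.1  9.3]
```

>>> jog_arm:
  targets:
    - {"linear": [-0.04,0.196,-0.04],"delta_rot": [0,0,0]}
    - {"linear": [-0.033,0.163,0],"delta_rot": [0,0,0]}
    - {"linear": [-0.033,0.163,0],"delta_rot": [0,0,0]}
    - {"linear": [-0.033,0.163,0],"delta_rot": [0,0,0]}
    - {"linear": [-0.04,0.196,0],"delta_rot": [0,0,0]}

```text
time: 6.75
eef_pos: [0.586, -0.2326, 0.2402]
tool_rot: [0.633, 0.774, -0.001, 0.002]
force: [-0.6, -7.7, 6.0]
grip_width: 0.0511
grip_force: 5.0
```

>>> jog_arm:
  targets:
    - {"linear": [-0.04,0.196,0],"delta_rot": [0,0,0]}
    - {"linear": [-0.04,0.196,0],"delta_rot": [0,0,0]}
    - {"linear": [-0.04,0.196,0],"delta_rot": [0,0,0]}
    - {"linear": [-0.04,0.196,0],"delta_rot": [0,0,0]}
    - {"linear": [-0.04,0.196,0],"delta_rot": [0,0,0]}

```text
time: 7.38
eef_pos: [0.5801, -0.2032, 0.2402]
tool_rot: [0.633, 0.774, -0.0, 0.002]
force: [0.3, -7.8, 6.0]
grip_width: 0.0514
grip_force: 5.1
```

```bash
python3 chk.py pics/t3.png
```

```text
bar y-0.20 x -0.0672 z 0.0700 tilt -0.236 theta 0.161
bar y-0.15 x -0.0674 z 0.0683 tilt -0.147 theta 0.173
bar y-0.10 x -0.0672 z 0.0684 tilt -0.138 theta 0.173
bar y-0.05 x -0.0676 z 0.0683 tilt -0.145 theta 0.174
bar y-0.00 x -0.0675 z 0.0683 tilt -0.174 theta 0.173
bar y0.05 x -0.0674 z 0.0684 tilt -0.127 theta 0.173
jars y [-0.226  -0.0447] z 0.12190090918515452
deck y [-0.2069  0.1975]
t 7.425 tcp dock -0.0337 -0.2224 0.2402 F [-0.3 -6.4  7.1]
```

View pics/t3.png

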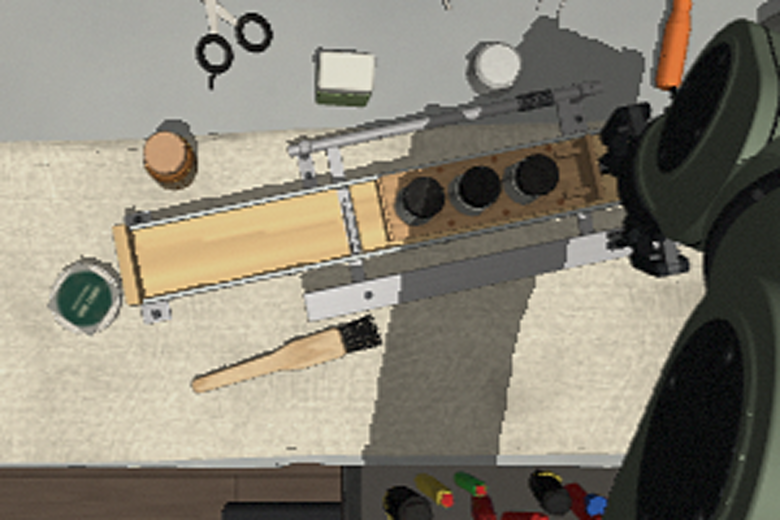

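>>> jog_arm:
  targets:
    - {"linear": [-0.05,0.245,0],"delta_rot": [0,0,0]}
    - {"linear": [-0.053,0.261,0],"delta_rot": [0,0,0]}
    - {"linear": [-0.053,0.261,0],"delta_rot": [0,0,0]}
    - {"linear": [-0.053,0.261,0],"delta_rot": [0,0,0]}
    - {"linear": [-0.053,0.261,0],"delta_rot": [0,0,0]}

```text
time: 8.05
eef_pos: [0.5723, -0.1644, 0.2402]
tool_rot: [0.633, 0.774, -0.0, 0.002]
force: [1.3, -8.2, 7.3]
grip_width: 0.0513
grip_force: 5.3
```

>>> jog_arm:
  targets:
    - {"linear": [-0.053,0.261,0],"delta_rot": [0,0,0]}
    - {"linear": [-0.053,0.261,0],"delta_rot": [0,0,0]}
    - {"linear": [-0.053,0.261,0],"delta_rot": [0,0,0]}
    - {"linear": [-0.053,0.261,0],"delta_rot": [0,0,0]}
    - {"linear": [-0.053,0.261,0],"delta_rot": [0,0,0]}

```text
time: 8.68
eef_pos: [0.5644, -0.1253, 0.2402]
tool_rot: [0.633, 0.774, -0.0, 0.002]
force: [-0.4, -8.9, 8.0]
grip_width: 0.0515
grip_force: 5.4
```

```bash
python3 chk.py
```

```text
bar y-0.15 x -0.0680 z 0.0714 tilt -0.516 theta 0.150
bar y-0.10 x -0.0672 z 0.0682 tilt -0.177 theta 0.174
bar y-0.05 x -0.0674 z 0.0680 tilt -0.136 theta 0.176
bar y-0.00 x -0.0675 z 0.0681 tilt -0.131 theta 0.175
bar y0.05 x -0.0674 z 0.0681 tilt -0.115 theta 0.175
jars y [-0.1386  0.0344] z 0.12206255929551572
deck y [-0.127   0.1972]
t 8.725 tcp dock -0.0336 -0.1426 0.2401 F [-1.7 -5.9  9.1]
```

>>> jog_arm:
  targets:
    - {"linear": [-0.053,0.261,0],"delta_rot": [0,0,0]}
    - {"linear": [-0.053,0.261,0],"delta_rot": [0,0,0]}
    - {"linear": [-0.053,0.261,0],"delta_rot": [0,0,0]}
    - {"linear": [-0.053,0.261,0],"delta_rot": [0,0,0]}
    - {"linear": [-0.053,0.261,0],"delta_rot": [0,0,0]}

```text
time: 9.35
eef_pos: [0.5565, -0.0861, 0.2401]
tool_rot: [0.633, 0.774, -0.0, 0.002]
force: [0.6, -9.4, 7.1]
grip_width: 0.0512
grip_force: 5.5
```

>>> jog_arm:
  targets:
    - {"linear": [-0.053,0.261,0],"delta_rot": [0,0,0]}
    - {"linear": [-0.053,0.261,0],"delta_rot": [0,0,0]}
    - {"linear": [-0.053,0.261,0],"delta_rot": [0,0,0]}
    - {"linear": [-0.053,0.261,0],"delta_rot": [0,0,0]}
    - {"linear": [-0.053,0.261,0],"delta_rot": [0,0,0]}

```text
time: 9.98
eef_pos: [0.5486, -0.047, 0.2401]
tool_rot: [0.633, 0.774, -0.0, 0.002]
force: [0.6, -9.0, 7.8]
grip_width: 0.0508
grip_force: 5.7
```

>>> jog_arm:
  targets:
    - {"linear": [-0.053,0.261,0],"delta_rot": [0,0,0]}
    - {"linear": [-0.053,0.261,0],"delta_rot": [0,0,0]}
    - {"linear": [-0.053,0.261,0],"delta_rot": [0,0,0]}
    - {"linear": [-0.053,0.261,0],"delta_rot": [0,0,0]}

```text
time: 10.48
eef_pos: [0.5423, -0.0156, 0.2401]
tool_rot: [0.633, 0.774, -0.0, 0.002]
force: [-0.5, -8.9, 8.3]
grip_width: 0.0513
grip_force: 5.8
```

```bash
python3 chk.py
```

```text
bar y-0.30 x -0.0672 z 0.0682 tilt -0.148 theta 0.174
bar y-0.25 x -0.0671 z 0.0681 tilt -0.150 theta 0.175
bar y-0.20 x -0.0671 z 0.0689 tilt -0.184 theta 0.169
bar y0.05 x -0.0676 z 0.0679 tilt -0.190 theta 0.176
jars y [0.0239 0.1457] z 0.12168642870759894
deck y [0.01   0.1969]
t 10.525 tcp dock -0.0336 -0.0307 0.2401 F [-0.  -7.1  9. ]
```

>>> jog_arm:
  targets:
    - {"linear": [-0.046,0.229,0],"delta_rot": [0,0,0]}
    - {"linear": [-0.04,0.196,0],"delta_rot": [0,0,0]}
    - {"linear": [-0.033,0.163,0],"delta_rot": [0,0,0]}
    - {"linear": [-0.027,0.131,0],"delta_rot": [0,0,0]}
    - {"linear": [-0.02,0.098,0],"delta_rot": [0,0,0]}

```text
time: 11.15
eef_pos: [0.5373, 0.0089, 0.24]
tool_rot: [0.633, 0.774, -0.0, 0.001]
force: [0.6, -9.2, 7.6]
grip_width: 0.0512
grip_force: 5.7
```

```bash
python3 chk.py
```

```text
bar y-0.30 x -0.0671 z 0.0682 tilt -0.185 theta 0.174
bar y-0.25 x -0.0671 z 0.0680 tilt -0.155 theta 0.175
bar y-0.20 x -0.0672 z 0.0680 tilt -0.127 theta 0.175
bar y-0.15 x -0.0686 z 0.0679 tilt -0.205 theta 0.176
jars y [0.0489 0.1708] z 0.1217919540068873
deck y [0.0371 0.1972]
t 11.2 tcp dock -0.0336 -0.0065 0.24 F [-1.  -7.4  9.6]
```

>>> jog_arm:
  targets:
    - {"linear": [-0.013,0.065,0],"delta_rot": [0,0,0]}
    - {"linear": [-0.01,0.049,0],"delta_rot": [0,0,0]}
    - {"linear": [-0.007,0.033,0],"delta_rot": [0,0,0]}

```text
time: 11.58
eef_pos: [0.5364, 0.0132, 0.24]
tool_rot: [0.633, 0.774, -0.0, 0.001]
force: [1.1, -9.7, 8.5]
grip_width: 0.0514
grip_force: 5.7
```

>>> jog_arm:
  targets:
    - {"linear": [-0.007,0.033,0],"delta_rot": [0,0,0]}

```text
time: 11.7
eef_pos: [0.5363, 0.0137, 0.2401]
tool_rot: [0.633, 0.774, -0.0, 0.002]
force: [2.2, -16.7, 8.0]
grip_width: 0.0509
grip_force: 9.6
```

```bash
python3 chk.py pics/t4.png
```

```text
bar y-0.30 x -0.0671 z 0.0680 tilt -0.154 theta 0.176
bar y-0.25 x -0.0671 z 0.0680 tilt -0.160 theta 0.175
bar y-0.20 x -0.0674 z 0.0680 tilt -0.132 theta 0.176
bar y-0.15 x -0.0680 z 0.0681 tilt -0.197 theta 0.175
jars y [0.0535 0.1752] z 0.12180494738634345
deck y [0.0421 0.197 ]
t 11.75 tcp dock -0.0337 -0.002 0.2401 F [  1.4 -14.    7.4]
```

>>> jog_arm:
  targets:
    - {"linear": [0.013,-0.065,0],"delta_rot": [0,0,0]}
    - {"linear": [0.02,-0.098,0],"delta_rot": [0,0,0]}
    - {"linear": [0,0,0],"delta_rot": [0,0,0]}
    - {"linear": [0,0,0.15],"delta_rot": [0,0,0]}
    - {"linear": [0,0,0.2],"delta_rot": [0,0,0]}

```text
time: 12.38
eef_pos: [0.5372, 0.0105, 0.2505]
tool_rot: [0.633, 0.774, 0.001, 0.001]
force: [2.6, 0.1, 4.9]
grip_width: 0.0515
grip_force: 2.1
```

>>> jog_arm:
  targets:
    - {"linear": [0,0,0.3],"delta_rot": [0,0,0]}
    - {"linear": [0,0,0.5],"delta_rot": [0,0,0]}
    - {"linear": [0,0,1],"delta_rot": [0,0,0]}
    - {"linear": [0,0,1],"delta_rot": [0,0,0]}
    - {"linear": [0,0,1],"delta_rot": [0,0,0]}

```text
time: 13.0
eef_pos: [0.5364, 0.0103, 0.3655]
tool_rot: [0.633, 0.774, -0.0, -0.0]
force: [0.2, -0.2, -0.9]
grip_width: 0.0512
grip_force: 0.0
```

>>> jog_arm:
  targets:
    - {"linear": [0,-1,0.3],"delta_rot": [0,0,0]}
    - {"linear": [0,-1,0],"delta_rot": [0,0,0]}
    - {"linear": [0,-1,0],"delta_rot": [0,0,0]}
    - {"linear": [0,-1,0],"delta_rot": [0,0,0]}
    - {"linear": [0,-1,0],"delta_rot": [0,0,0]}

```text
time: 13.62
eef_pos: [0.5364, -0.1405, 0.3735]
tool_rot: [0.633, 0.774, -0.0, -0.0]
force: [0.2, -0.1, -0.1]
grip_width: 0.0512
grip_force: 0.0
```

```bash
python3 chk.py pics/t5.png
```

```text
bar y-0.20 x -0.0601 z 0.0916 tilt 0.004 theta 0.001
bar y-0.15 x -0.0600 z 0.0915 tilt 0.017 theta 0.001
bar y-0.10 x -0.0600 z 0.0916 tilt 0.000 theta 0.001
bar y-0.05 x -0.0602 z 0.0917 tilt -0.011 theta -0.000
bar y-0.00 x -0.0601 z 0.0916 tilt 0.016 theta 0.000
bar y0.05 x -0.0602 z 0.0917 tilt -0.004 theta -0.000
jars y [0.0535 0.1754] z 0.12183877055240314
deck y [0.0187 0.1965]
t 13.675 tcp dock -0.0655 -0.1569 0.3736 F [-2.  -7.5 -0. ]
```

View pics/t5.png

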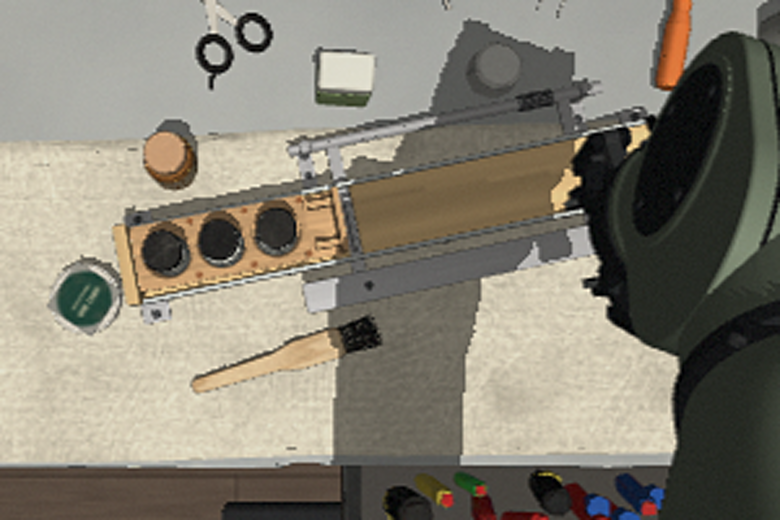

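The picture shows the rack against the end stop (about 135–340 px across). The gate is up behind it, the jars are upright, and the other things on the bench have not moved.

```bash
python3 -c "
from plant import ticket;print(ticket.hand_in())"
```

```text
the job is handed in; nothing more can be done
None
```

The rack is parked against the end stop with the gate fully up behind it, all three jars are standing, and the job is handed in; the hand-in returned no verdict.

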